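# Check-weigh a set of bearing balls on the bench spring scale

### The job

Check that the set of steel bearing balls is complete: pick up the black scoop that holds them and tip the balls into the round pan of the spring scale, so that their weight brings the pan down onto its stop and it stays there. Then stand the empty black scoop upright on the bench again, and leave the blue scoop with the brass posts alone.

Things in the scene. Friction and masses are not known exactly. Their poses are not given: they have to be found in the camera images.
- ball_scoop_center (a point): Black scoop, loose, 0.12 kg, with six 18 mm, 24 g steel balls. 130 mm long, 64 wide over parallel side walls (grip these from above), 40 high. Point: mid-width, 20 up, balance point; x along, z up. Pouring lip at x=-69, level with the point, at the start towards the robot +-30 deg; a 19 deg ramp up to it keeps the balls in while level; dipping the lip 45 deg empties it. Back wall x=+60.
- pan_center (a point): Centre of the inner floor of the scale's round steel pan, 49 mm above the bench when up; z up. Rim 41 above it, 136 across (base 112). The pan slides only straight down. Its red arm runs along +y to the spring's post, 100 from the centre, whose black cap (28 across) tops out 134 mm above the bench. Grey base 12 high, fixed, 130 along x, y -70 to +120.
- pan (a joint): How far the pan has dropped, in m: 0 empty and up, 0.020 down on the hard stop. A spring holds it up: it starts down at about two balls and is on the stop with five or six.
- post_scoop_center (a point): Bystander: blue plastic scoop of the very same shape and size, loose, holding two brass posts (14 mm across, 30 mm long). The point is at its middle, 20 mm above its underside, axes as for the black scoop. To be left where it stands.

How it is judged:
By the outcome, as a careful person would: the job done as asked, in the order asked, and still so for the second after the job is handed in, with the robot touching nothing.
It also fails if it takes over 67 s, if anything falls off the work surface, if the arm or the gripper's body presses on something with over 40 N, if the wrist force passes 120 N, or if a joint passes its speed limit or range.

### The arm

A 6-joint arm with a two-finger parallel gripper is mounted at the origin on the work surface. World frame = base frame: x ahead of the robot, y to its left, z up, the work surface at z = 0. Lengths are in m, angles in rad, forces in N, time in s.
With the tool pointing down it reaches from about 0.35 to 0.775 m from the base axis. Payload 7.3 kg.
Tool frame: the origin (TCP) lies at the very end of the fingers, on their centre line; the grasp point (between the pads) lies manip.pinch_z behind it (manip.pinch_z is the distance from the TCP to the grasp point, in m); z points along the fingers, x is the direction in which the jaws open and shut, and the axes are right-handed (so a half turn about z gives the same grasp; the last joint's range is limited). The gripper opens to 92 mm and grips with 3 to 60 N. Pads are 19 mm wide; open, the fingers measure 130 mm over their backs; the gripper's body (75 mm by 190 mm) begins 47 mm behind the grasp point.
Start: joints at [-0.146, 0.342, 1.524, -0, 1.275, -0.146], TCP at [0.525, 0, 0.227] pointing down, gripper open.
Joint ranges: [-2.53, 2.53], [-0.77, 2.02], [0.04, 2.7], [-1, 4.14], [0.28, 2.66], [-3.11, 3.11]. Speed limits (rad/s): [2.57, 2.57, 3.14, 3.14, 3.14, 3.14].

### API

Orientations are given as a unit quaternion [w, x, y, z].
In Python, from bench import sensors, imaging, ticket, manip gives the robot as it stands.
- The arm moves only by the tool move_arm, never from a script. Its arguments are lists of equal length, an entry for each row: "linear": the shift along the world's x, y, z in m, a list of three; "dr": the turn, a rotation vector about the world's x, y, z in rad, a list of three; "fingers": the finger opening in m, from 0 to 0.0918. A call has 1 to 12 rows; each row is the pose to reach, as a shift and turn from the pose commanded when the call began; what a row does not reach only later rows make up. A row lasts 1/12 s, in which the tool goes at most 41.7 mm and 7.16 degrees, less where a joint would pass 70% of its speed; a pose out of reach is approached as far as the arm can. A call with a gripper value outside its range is refused whole. The fingers move at their own pace and stop on an object; "squeeze" is the grip in N (left out, the last holds). Time passes only in rows, so rows that repeat a pose let the fingers close. It gives the time, the measured TCP pose, the force and the opening at its end, in the units of the state.
- sensors.state(): the state, without advancing time (a new reading comes with each control period).
- imaging.camera(name): name is "scene" or "side" or "wrist"; returns (picture, depth): 480x640x3 uint8, red, green, blue; 480x640 float32, m along the optical axis (not along the pixel's ray), 0 where there is no reading.
- imaging.calibration(name): a dict with "fx", "fy", "cx", "cy" (pixels), "position" and "orientation" of the camera in the world. Camera axes: x right, y up, looking along -z (the intrinsics and any distortion apply to the point x, -y, -z); pixel columns grow to the right and rows downward; lengths in m; the calibration is good to about 2 mm. A picture is of the moment at which its call begins: read the wrist's pose just before it. calibration takes no time and is no camera call; for the wrist camera it gives the pose at the moment of the call.
- ticket.hand_in(): hands the job in, once; it reports no verdict.
Trained networks look in the newest picture that a camera, given by its name, has taken for a name from the list of things; names that differ only in an ending like _2 or _b are one class to them, and where a whole thing is asked for, a point or a joint stands for the part that bears it (a point fixed in the world has none). Each returns a list of dicts, best first, with "p" (0 to 1); they miss things now and then, are a little off and sometimes report something else, mostly with a low value. They report only what shows in the picture. A call takes as long as a camera call.
- imaging.look_for(camera, target): "point" ([x, y, z] in m, in the coordinates of the camera as it stood for that picture, good to about 4 mm: the middle of the surface that is visible of it).
- imaging.masks_of(camera, target): "mask" (480x640 bool, what is visible of it).
The state is a dict: "clock": time; "joints": joint angles; "qvel": joint speeds; "effort": joint torques, N m; "ee_pos": TCP position; "eef_rot": TCP orientation; "wrist_force": force on the tool from outside, world axes, zero at the start; "ft_torque": the same for the moment, N m; "opening": finger opening in m.
Only numpy, scipy, OpenCV 4.12 (cv2) and the standard library are available. Lean on these libraries where they do the work, as an engineer would, in place of code of your own. Each camera call takes 0.05 s, during which the arm holds its last target. There are 200 camera calls.

## Working session

There is one attempt and no reset: what is moved stays moved. The work goes in short steps, Python scripts to look and compute and a tool call to move; the robot and the scene stay as the last step left them, time stands still between calls to the robot, and variables do not carry over. Pictures are saved under pics/ and viewed, about 8 in all and at most 12, crops included, and the job is handed in when it is done.

Besides the shell and the picture viewer there is one more tool, called after "Call:" as name(argument=value, ...) on one line, values as JSON. move_arm: Moves the arm, as the interface text tells. Its arguments: {"type":"object","properties":{"linear":{"type":"array"},"dr":{"type":"array"},"fingers":{"type":"array"},"squeeze":{"type":"number"}},"required":["linear","dr","fingers"]}

```bash
mkdir -p pics; cat > h.py <<'E'
import numpy as np, cv2
from scipy.spatial.transform import Rotation as R
from bench import sensors, imaging, ticket, manip
def rot(q): return R.from_quat([q[1],q[2],q[3],q[0]])
def toworld(c,p): return rot(c["orientation"]).apply(p)+np.array(c["position"])
def cloud(c,d):
    v,u=np.mgrid[0:480,0:640]
    p=np.stack([(u-c["cx"])/c["fx"]*d,-(v-c["cy"])/c["fy"]*d,-d],-1)
    return toworld(c,p.reshape(-1,3)).reshape(480,640,3)
E
python3 - <<'E'
from h import *
print(sensors.state(), manip.pinch_z)
ims=[]
for n in ["scene","side"]:
    im,d=imaging.camera(n); c=imaging.calibration(n); print(n,{k:v for k,v in c.items()})
    W=cloud(c,d); np.savez(n,W=W,d=d,im=im)
    for t in ["ball_scoop_center","pan_center","post_scoop_center"]:
        for r in imaging.look_for(n,t)[:2]: print(t,round(r["p"],2),toworld(c,r["point"]).round(3))
        for r in imaging.masks_of(n,t)[:1]:
            m=r["mask"]&(d>0); P=W[m]; np.save(f"{n}_{t}",r["mask"])
            print(" mask",round(r["p"],2),m.sum(),np.percentile(P,[2,50,98],axis=0).round(3).tolist())
            q=P[(P[:,2]>.03)&(P[:,2]<.05)]
            if len(q)>10: print(" rect",cv2.minAreaRect(q[:,:2].astype(np.float32)*1000))
    ims.append(im)
cv2.imwrite("pics/a.png",cv2.resize(np.vstack(ims)[:,:,::-1],(600,900))[:, :]) 
cv2.imwrite("pics/scene.png",ims[0][:,:,::-1]);cv2.imwrite("pics/side.png",ims[1][:,:,::-1])
E
```

```text
{'clock': 0.0, 'joints': array([-1.46028389e-01,  3.42713240e-01,  1.52502127e+00,  3.97609322e-05,
        1.27538284e+00, -1.46004835e-01]), 'qvel': array([ 9.61363686e-05,  1.66361477e-04,  4.17414202e-04, -1.54467290e-03,
       -1.28608018e-04, -3.13203159e-04]), 'effort': array([ 7.61924657e-04, -4.31245601e+01, -2.44219762e+01,  7.17750052e-02,
        5.59406646e-02, -1.04314388e-04]), 'ee_pos': array([5.24597151e-01, 7.88329728e-05, 2.26048396e-01]), 'eef_rot': array([-1.29732482e-04,  9.99999709e-01, -1.75793437e-05, -7.51466317e-04]), 'wrist_force': array([ 0.0990553 , -1.2087694 ,  0.46906723]), 'ft_torque': array([ 0.05396175, -0.00141012, -0.01508324]), 'opening': 0.09193685321496006} 0.0188
scene {'fx': 594.6678167533067, 'fy': 594.6678167533067, 'cx': 321.5309520739888, 'cy': 240.400518580882, 'position': array([ 1.14358832, -0.13496149,  0.87722819]), 'orientation': array([0.73863705, 0.25431761, 0.20921461, 0.58818969])}
ball_scoop_center 0.95 [ 0.532 -0.285  0.015]
 mask 0.74 2556 [[0.478, -0.333, 0.001], [0.536, -0.284, 0.014], [0.614, -0.229, 0.042]]
 rect ((545.
[... 894 characters left out ...]
.067]
 mask 0.96 6295 [[0.479, -0.322, 0.002], [0.542, -0.279, 0.015], [0.609, -0.23, 0.041]]
 rect ((543.947265625, -283.0205993652344), (130.12744140625, 65.97362518310547), 29.73761558532715)
pan_center 0.67 [0.489 0.282 0.069]
pan_center 0.5 [ 0.533 -0.01   0.021]
 mask 0.98 3110 [[0.431, 0.197, 0.047], [0.488, 0.28, 0.068], [0.554, 0.324, 0.091]]
 rect ((493.714599609375, 258.8162841796875), (111.82925415039062, 104.18773651123047), 80.5826644897461)
post_scoop_center 0.88 [ 0.534 -0.01   0.023]
 mask 0.92 4245 [[0.464, -0.069, 0.001], [0.531, -0.012, 0.02], [0.594, 0.036, 0.041]]
 rect ((529.154541015625, -15.315963745117188), (67.98551177978516, 129.69146728515625), 65.19319915771484)
```

View pics/scene.png

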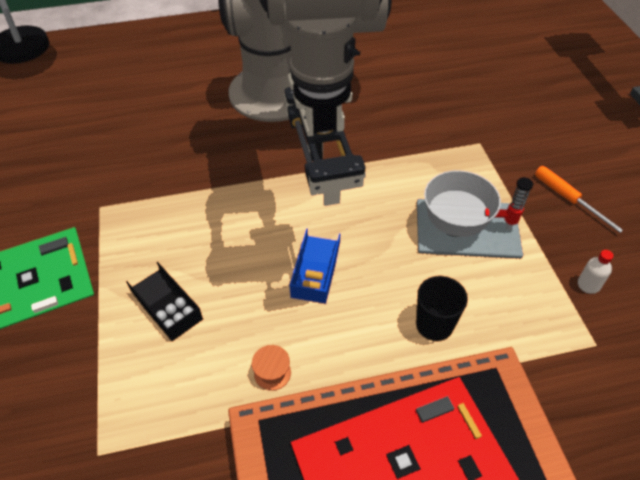

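View pics/side.png

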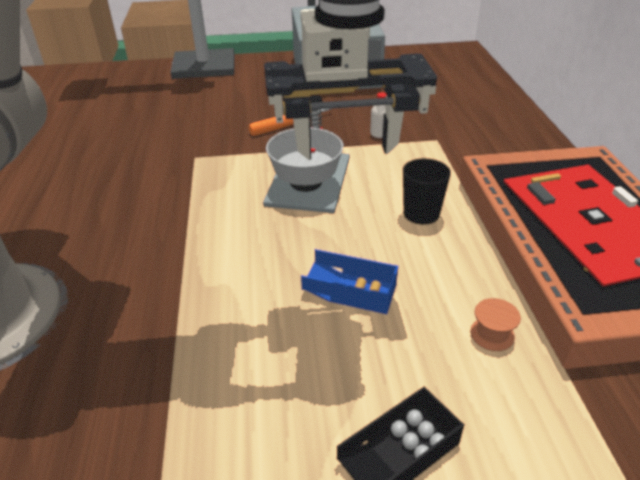

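The scene picture shows the black scoop at (165,300) with its six balls at the near end and its lip towards the robot. The blue scoop is at (317,267), the pan at (460,200), and the spring post beyond it on +y at (520,190). The side view agrees: black scoop at (400,440), pan at (305,155).

First move: above the black scoop (centre about (0.5485, -0.281), yaw about 29.5°).

Call:
move_arm(linear=[[0.024,-0.281,-0.06],[0.024,-0.281,-0.06],[0.024,-0.281,-0.06],[0.024,-0.281,-0.06],[0.024,-0.281,-0.06],[0.024,-0.281,-0.06],[0.024,-0.281,-0.06],[0.024,-0.281,-0.06],[0.024,-0.281,-0.06],[0.024,-0.281,-0.06],[0.024,-0.281,-0.06],[0.024,-0.281,-0.06]], dr=[[0,0,-1.056],[0,0,-1.056],[0,0,-1.056],[0,0,-1.056],[0,0,-1.056],[0,0,-1.056],[0,0,-1.056],[0,0,-1.056],[0,0,-1.056],[0,0,-1.056],[0,0,-1.056],[0,0,-1.056]], fingers=[0.0918,0.0918,0.0918,0.0918,0.0918,0.0918,0.0918,0.0918,0.0918,0.0918,0.0918,0.0918], squeeze=30)

```text
clock: 1.7
ee_pos: [0.5491, -0.2806, 0.1669]
eef_rot: [0.0, 0.864, -0.503, 0.0]
wrist_force: [0.4, -0.2, -0.3]
opening: 0.0917
```

```bash
python3 - <<'E'
from h import *
s=sensors.state(); print(s["clock"],s["joints"].round(4),s["ee_pos"].round(4),s["eef_rot"].round(4))
im,d=imaging.camera("wrist"); c=imaging.calibration("wrist"); W=cloud(c,d)
cv2.imwrite("pics/wrist1.png",im[:,:,::-1])
for r in imaging.masks_of("wrist","ball_scoop_center")[:1]:
    m=r["mask"]&(d>0);P=W[m];print(r["p"],m.sum())
    q=P[(P[:,2]>.034)&(P[:,2]<.05)]; print(cv2.minAreaRect(q[:,:2].astype(np.float32)*1000),len(q))
from scipy.optimize import least_squares
for n in ["scene","side"]:
    z=np.load(n+".npz"); W=z["W"]; m=cv2.dilate(np.load(n+"_pan_center.npy").astype(np.uint8),np.ones((5,5)))>0
    P=W[m]; 
    for lo,hi in [(.085,.095),(.045,.053)]:
        q=P[(P[:,2]>lo)&(P[:,2]<hi)]
        f=least_squares(lambda a:np.hypot(q[:,0]-a[0],q[:,1]-a[1])-a[2],[.49,.28,.065],loss="soft_l1",f_scale=.002)
        print(n,lo,len(q),f.x.round(4),q[:,:2].min(0).round(3),q[:,:2].max(0).round(3))
    P=W.reshape(-1,3); q=P[(P[:,2]>.122)&(P[:,2]<.142)&(abs(P[:,1]-.37)<.07)&(abs(P[:,0]-.49)<.08)]; print(" cap",len(q),np.median(q,0).round(4) if len(q) else "")
    q=P[(P[:,2]>.007)&(P[:,2]<.017)&(abs(P[:,1]-.3)<.14)&(abs(P[:,0]-.49)<.12)]; print(" base",cv2.minAreaRect(q[:,:2].astype(np.float32)*1000))
E
```

```text
1.7 [-0.5966  0.5578  1.344  -0.      1.2395  0.4568] [ 0.5491 -0.2806  0.1669] [ 0.000e+00  8.645e-01 -5.027e-01  1.000e-04]
0.69 8191
((546.5930786132812, -281.2636413574219), (122.08273315429688, 64.13273620605469), 29.29682731628418) 1384
scene 0.085 576 [0.4936 0.2609 0.0656] [0.425 0.194] [0.562 0.329]
scene 0.045 1693 [0.4834 0.2689 0.0353] [0.434 0.204] [0.55  0.364]
 cap 187 [0.5248 0.3552 0.134 ]
 base ((507.5029296875, 283.05828857421875), (190.6151580810547, 143.43746948242188), 73.04960632324219)
side 0.085 521 [0.4913 0.261  0.0655] [0.424 0.193] [0.559 0.328]
side 0.045 730 [0.4908 0.2517 0.0474] [0.436 0.204] [0.545 0.318]
 cap 84 [0.5222 0.3541 0.1342]
 base ((498.5791320800781, 283.99261474609375), (191.9007568359375, 129.88424682617188), 72.92170715332031)
```

View pics/wrist1.png

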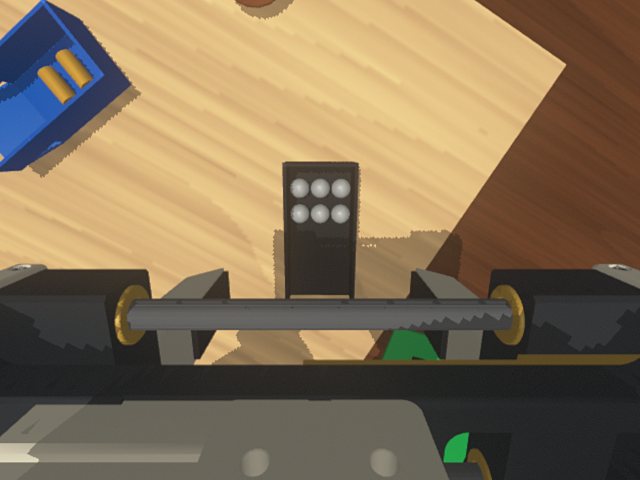

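The wrist view shows the scoop centred on the jaws and aligned with them: walls at columns 285–357, six balls at rows 188–214. The pan rim fit gives (0.492, 0.261) with radius 66 mm. The cap is at (0.523, 0.354), so the pan's +y points to azimuth 72°. Next I descend and grip.

Call:
move_arm(linear=[[-0.0015,0,-0.03],[-0.0015,0,-0.07],[-0.0015,0,-0.11],[-0.0015,0,-0.135],[-0.0015,0,-0.15],[-0.0015,0,-0.16],[-0.0015,0,-0.16],[-0.0015,0,-0.16],[-0.0015,0,-0.16],[-0.0015,0,-0.16],[-0.0015,0,-0.16],[-0.0015,0,-0.16]], dr=[[0,0,0],[0,0,0],[0,0,0],[0,0,0],[0,0,0],[0,0,0],[0,0,0],[0,0,0],[0,0,0],[0,0,0],[0,0,0],[0,0,0]], fingers=[0.0918,0.0918,0.0918,0.0918,0.0918,0.0918,0.0918,0.05,0.05,0.05,0.05,0.05], squeeze=45)

```text
clock: 2.8
ee_pos: [0.548, -0.2814, 0.0078]
eef_rot: [0.0, 0.864, -0.504, 0.001]
wrist_force: [-0.5, 1.2, 2.9]
opening: 0.0641
```

Call:
move_arm(linear=[[0,0,0],[0,0,0],[0,0,0],[0,0,0.005],[0,0,0.015],[0,0,0.03],[0,0,0.05],[0,0,0.07],[0,0,0.09],[0,0,0.11],[0,0,0.12],[0,0,0.12]], dr=[[0,0,0],[0,0,0],[0,0,0],[0,0,0],[0,0,0],[0,0,0],[0,0,0],[0,0,0],[0,0,0],[0,0,0],[0,0,0],[0,0,0]], fingers=[0.05,0.05,0.05,0.05,0.05,0.05,0.05,0.05,0.05,0.05,0.05,0.05])

```text
clock: 3.8
ee_pos: [0.5486, -0.2817, 0.1296]
eef_rot: [0.0, 0.864, -0.504, 0.002]
wrist_force: [1.0, 0.2, -2.6]
opening: 0.0637
```

```bash
python3 - <<'E'
from h import *
s=sensors.state(); print(s["clock"],s["joints"].round(3),s["ee_pos"].round(4),s["wrist_force"].round(2),s["ft_torque"].round(3))
im,d=imaging.camera("wrist"); i2,d2=imaging.camera("side"); c=imaging.calibration("side");W=cloud(c,d2)
cv2.imwrite("pics/lift.png",np.vstack([im[100:320,:,::-1],i2[180:480,:,::-1]]))
r=imaging.masks_of("side","ball_scoop_center")[0]; m=r["mask"]&(d2>0); P=W[m]; print(r["p"],np.percentile(P,[2,50,98],axis=0).round(3).tolist())
E
```

```text
3.8 [-0.599  0.59   1.396 -0.     1.151  0.457] [ 0.5486 -0.2817  0.1296] [ 0.98  0.21 -2.62] [-0.044  0.034  0.037]
0.71 [[0.476, -0.339, 0.122], [0.519, -0.287, 0.136], [0.592, -0.239, 0.16]]
```

View pics/lift.png

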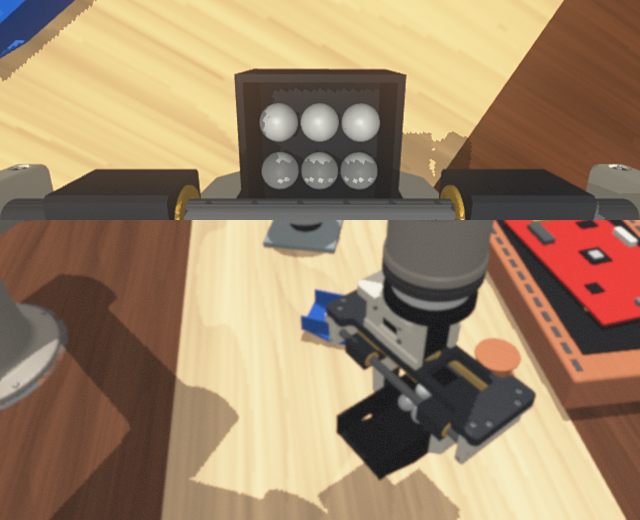

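The wrist part shows the scoop held level with all six balls inside (rows 120–175). The side part shows it clear of the bench. I now carry it level over to the pan while turning it by 178.5°, so that the lip points outward. My kinematic estimate says joint 4 can only do the 50° tilt that way.

Call:
move_arm(linear=[[-0.001,0.003,0.002],[-0.003,0.011,0.008],[-0.006,0.022,0.016],[-0.01,0.037,0.024],[-0.015,0.053,0.032],[-0.019,0.069,0.038],[-0.024,0.085,0.04],[-0.028,0.101,0.04],[-0.033,0.117,0.04],[-0.037,0.133,0.04],[-0.042,0.149,0.04],[-0.046,0.165,0.04]], dr=[[0,0,0.02],[0,0,0.07],[0,0,0.14],[0,0,0.23],[0,0,0.33],[0,0,0.43],[0,0,0.53],[0,0,0.63],[0,0,0.73],[0,0,0.83],[0,0,0.93],[0,0,1.03]], fingers=[0.05,0.05,0.05,0.05,0.05,0.05,0.05,0.05,0.05,0.05,0.05,0.05])

```text
clock: 4.95
ee_pos: [0.5005, -0.1148, 0.1657]
eef_rot: [-0.0, 1.0, -0.01, -0.001]
wrist_force: [-0.7, -0.7, -2.7]
opening: 0.0638
```

Call:
move_arm(linear=[[-0.0045,0.016,0],[-0.009,0.032,0],[-0.0135,0.048,0],[-0.018,0.064,0],[-0.0225,0.08,0],[-0.027,0.096,0],[-0.0315,0.112,0],[-0.036,0.128,0],[-0.0405,0.144,0],[-0.045,0.16,0],[-0.0495,0.176,0],[-0.054,0.192,0]], dr=[[0,0,0.1],[0,0,0.2],[0,0,0.3],[0,0,0.4],[0,0,0.5],[0,0,0.6],[0,0,0.7],[0,0,0.8],[0,0,0.9],[0,0,1.0],[0,0,1.1],[0,0,1.2]], fingers=[0.05,0.05,0.05,0.05,0.05,0.05,0.05,0.05,0.05,0.05,0.05,0.05])

```text
clock: 5.95
ee_pos: [0.4465, 0.0769, 0.166]
eef_rot: [-0.001, 0.831, 0.556, -0.001]
wrist_force: [0.1, 0.6, -3.2]
opening: 0.0631
```

Call:
move_arm(linear=[[-0.0045,0.016,0],[-0.009,0.032,0],[-0.0135,0.048,0],[-0.018,0.064,0],[-0.0225,0.08,0],[-0.027,0.096,0],[-0.031,0.112,0],[-0.035,0.125,0],[-0.038,0.135,0],[-0.0395,0.141,0],[-0.0395,0.142,0],[-0.0395,0.142,0]], dr=[[0,0,0.1],[0,0,0.2],[0,0,0.3],[0,0,0.4],[0,0,0.5],[0,0,0.6],[0,0,0.7],[0,0,0.78],[0,0,0.84],[0,0,0.87],[0,0,0.885],[0,0,0.885]], fingers=[0.05,0.05,0.05,0.05,0.05,0.05,0.05,0.05,0.05,0.05,0.05,0.05])

```text
clock: 6.95
ee_pos: [0.4078, 0.218, 0.1663]
eef_rot: [-0.0, 0.515, 0.857, -0.0]
wrist_force: [0.1, 0.8, -3.0]
opening: 0.064
```

```bash
python3 - <<'E'
from h import *
s=sensors.state(); print(s["clock"],s["joints"].round(3),s["ee_pos"].round(4),s["eef_rot"].round(4),s["wrist_force"].round(2))
im,d=imaging.camera("wrist"); i2,d2=imaging.camera("scene"); c=imaging.calibration("scene");W=cloud(c,d2)
cv2.imwrite("pics/over.png",np.hstack([im[::1,120:520,::-1],i2[60:540,300:620,::-1][:480] if 0 else cv2.resize(i2[80:320,320:520,::-1],(400,480))]))
r=imaging.masks_of("scene","ball_scoop_center")
if r: m=r[0]["mask"]&(d2>0); P=W[m]; print(r[0]["p"],np.percentile(P,[2,50,98],axis=0).round(3).tolist())
# lip-fixed pour: rows relative to now
u=np.array([np.cos(.489),np.sin(.489),0]); ax=np.cross([0,0,1],u)
pan=np.array([.492,.261,0]); T=rot(s["eef_rot"]).as_matrix(); p0=s["ee_pos"]
print("lip dir check: ax",ax.round(3),"tool x",T[:,0].round(3))
# scoop point relative to tcp at level: pinch 25.6 up when scoop pt at 20 => pt is 0.013 above tcp, ~0 along
for th in [0,10,20,30,35,40,45,50,55]:
    t=np.radians(th); Rm=R.from_rotvec(ax*t)
    lip=pan-u*.025+np.array([0,0,.105+.020*np.cos(t)])
    cen=lip-Rm.apply(u*.069)
    tcp=cen+Rm.apply([0,0,-.013])
    print(th,(tcp-p0).round(4),(ax*t).round(3))
E
```

```text
6.95 [ 0.325  0.292  1.78  -0.     1.07  -1.735] [0.4078 0.218  0.1663] [-2.000e-04  5.149e-01  8.572e-01 -3.000e-04] [ 0.14  0.75 -3.03]
0.66 [[0.38, 0.174, 0.16], [0.438, 0.244, 0.177], [0.482, 0.277, 0.2]]
lip dir check: ax [-0.47   0.883  0.   ] tool x [-0.47   0.883  0.   ]
0 [ 0.0013 -0.0012 -0.0543] [-0.  0.  0.]
10 [ 0.0002 -0.0017 -0.0424] [-0.082  0.154  0.   ]
20 [ 0.001  -0.0013 -0.0311] [-0.164  0.308  0.   ]
30 [ 0.0037  0.0001 -0.0208] [-0.246  0.462  0.   ]
35 [ 0.0057  0.0012 -0.016 ] [-0.287  0.539  0.   ]
40 [ 0.0081  0.0025 -0.0116] [-0.328  0.616  0.   ]
45 [ 0.011   0.004  -0.0076] [-0.369  0.693  0.   ]
50 [ 0.0142  0.0057 -0.004 ] [-0.41  0.77  0.  ]
55 [ 0.0178  0.0077 -0.0008] [-0.451  0.847  0.   ]
```

View pics/over.png

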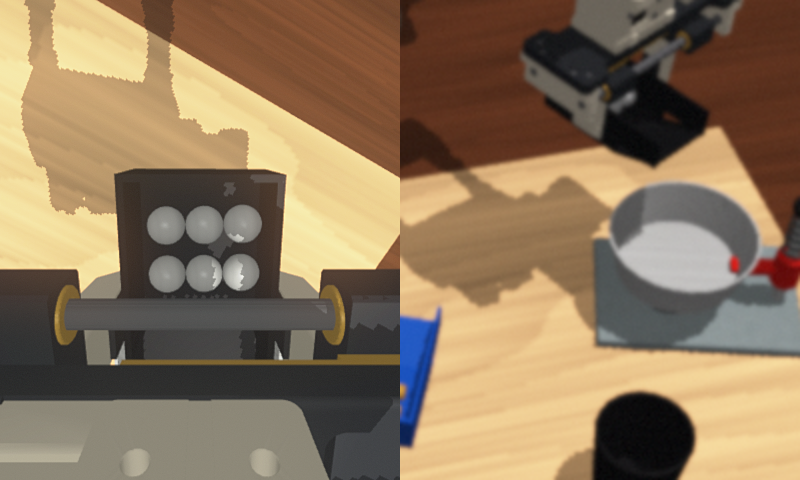

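The wrist half shows all six balls still at the back wall (rows 225–270). The scene half shows the scoop level with its lip end just over the pan's rim. I pour by rotating slowly about the lip.

Call:
move_arm(linear=[[0,0,-0.005],[0,-0.001,-0.013],[0,-0.001,-0.023],[0,-0.001,-0.03],[0.001,-0.001,-0.033],[0.001,-0.001,-0.031],[0.001,-0.001,-0.029],[0.002,-0.001,-0.027],[0.002,0,-0.025],[0.003,0,-0.023],[0.004,0,-0.021],[0.004,0,-0.019]], dr=[[-0.016,0.031,0],[-0.041,0.077,0],[-0.074,0.139,0],[-0.107,0.2,0],[-0.139,0.262,0],[-0.164,0.308,0],[-0.18,0.339,0],[-0.197,0.37,0],[-0.213,0.401,0],[-0.23,0.431,0],[-0.246,0.462,0],[-0.262,0.493,0]], fingers=[0.05,0.05,0.05,0.05,0.05,0.05,0.05,0.05,0.05,0.05,0.05,0.05])

```text
clock: 8.1
ee_pos: [0.4128, 0.2176, 0.1479]
eef_rot: [-0.142, 0.496, 0.823, -0.236]
wrist_force: [-0.4, 0.0, -1.2]
opening: 0.0641
```

Call:
move_arm(linear=[[0.001,0,0.002],[0.002,0.001,0.004],[0.003,0.002,0.006],[0.004,0.002,0.007],[0.005,0.003,0.009],[0.006,0.004,0.011],[0.008,0.005,0.013],[0.01,0.006,0.015],[0.012,0.007,0.017],[0.014,0.008,0.019],[0.014,0.008,0.019],[0.014,0.008,0.019]], dr=[[-0.016,0.031,0],[-0.033,0.062,0],[-0.049,0.092,0],[-0.066,0.123,0],[-0.082,0.154,0],[-0.107,0.2,0],[-0.131,0.247,0],[-0.156,0.293,0],[-0.172,0.324,0],[-0.189,0.354,0],[-0.189,0.354,0],[-0.189,0.354,0]], fingers=[0.05,0.05,0.05,0.05,0.05,0.05,0.05,0.05,0.05,0.05,0.05,0.05])

```text
clock: 9.1
ee_pos: [0.4265, 0.2257, 0.166]
eef_rot: [-0.237, 0.458, 0.76, -0.395]
wrist_force: [0.0, 0.4, -1.3]
opening: 0.0638
```

```bash
cat > pan.py <<'E'
from h import *
def pan():
    for n in ["scene","side"]:
        im,d=imaging.camera(n); c=imaging.calibration(n); W=cloud(c,d); P=W.reshape(-1,3)
        rr=np.hypot(P[:,0]-.492,P[:,1]-.261); q=P[(rr>.060)&(rr<.071)&(P[:,2]>.05)&(P[:,2]<.098)]
        print(n,"rim z top",np.percentile(q[:,2],[90,97]).round(4),len(q))
        np.savez(n+"_now",W=W,im=im)
        yield im
E
python3 - <<'E'
from pan import *
s=sensors.state(); print(s["clock"],s["joints"].round(3),s["ee_pos"].round(4),s["eef_rot"].round(3),s["wrist_force"].round(2))
z=np.load("scene.npz")["W"].reshape(-1,3); rr=np.hypot(z[:,0]-.492,z[:,1]-.261);q=z[(rr>.060)&(rr<.071)&(z[:,2]>.05)&(z[:,2]<.098)];print("ref",np.percentile(q[:,2],[90,97]))
a,b=list(pan()); w,_=imaging.camera("wrist")
cv2.imwrite("pics/pour.png",np.hstack([cv2.resize(a[60:300,320:520,::-1],(400,480)),cv2.resize(b[60:260,200:367,::-1],(400,480))]))
E
```

```text
9.1 [ 0.384  0.918  1.025 -0.102  2.152 -1.685] [0.4265 0.2257 0.166 ] [-0.237  0.458  0.76  -0.395] [ 0.02  0.4  -1.35]
ref [0.09072796 0.09224755]
scene rim z top [0.071  0.0723] 1027
side rim z top [0.0699 0.0711] 1369
```

View pics/pour.png

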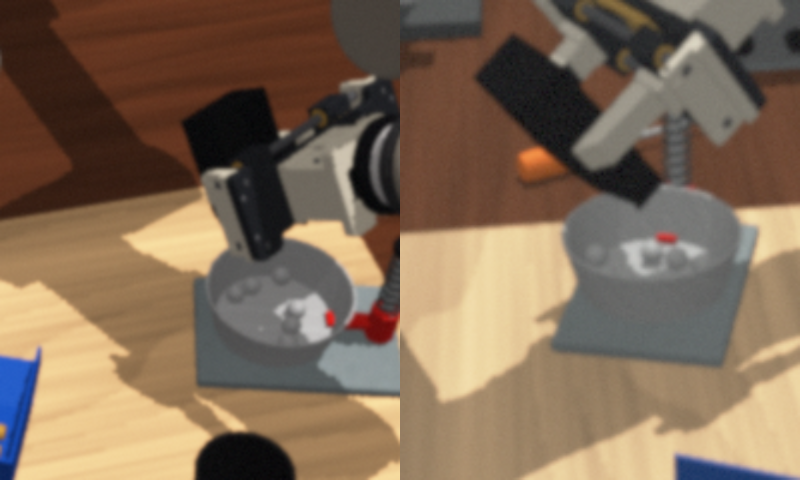

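The scene crop shows the pan down with at least five balls visible in it, and the scoop tipped clear of the rim. The rim dropped from 91 to 71 mm, which puts the pan on its stop. The wrist force fell by about 1.4 N, which matches six balls. Next I lift and level the scoop, then carry it to a free spot.

Call:
move_arm(linear=[[0,0,0.006],[0,0,0.018],[-0.001,0,0.03],[-0.002,-0.001,0.042],[-0.004,-0.002,0.052],[-0.006,-0.003,0.06],[-0.009,-0.004,0.06],[-0.012,-0.005,0.06],[-0.014,-0.006,0.06],[-0.018,-0.007,0.06],[-0.018,-0.007,0.06],[-0.018,-0.007,0.06]], dr=[[0,0,0],[0,0,0],[0.024,-0.045,0],[0.07,-0.132,0],[0.125,-0.235,0],[0.18,-0.338,0],[0.235,-0.441,0],[0.29,-0.544,0],[0.345,-0.647,0],[0.4,-0.75,0],[0.435,-0.815,0],[0.451,-0.847,0]], fingers=[0.05,0.05,0.05,0.05,0.05,0.05,0.05,0.05,0.05,0.05,0.05,0.05])

```text
clock: 10.25
ee_pos: [0.4065, 0.2185, 0.2292]
eef_rot: [0.002, 0.515, 0.857, 0.003]
wrist_force: [0.4, 0.2, -1.6]
opening: 0.0638
```

Call:
move_arm(linear=[[0.002,-0.01,0],[0.006,-0.03,0],[0.012,-0.06,0],[0.018,-0.095,0],[0.024,-0.13,0],[0.03,-0.165,0],[0.036,-0.2,0],[0.042,-0.235,0],[0.048,-0.27,0],[0.054,-0.305,0],[0.06,-0.34,0],[0.066,-0.375,0]], dr=[[0,0,-0.02],[0,0,-0.08],[0,0,-0.16],[0,0,-0.26],[0,0,-0.36],[0,0,-0.46],[0,0,-0.56],[0,0,-0.66],[0,0,-0.76],[0,0,-0.86],[0,0,-0.96],[0,0,-1.06]], fingers=[0.05,0.05,0.05,0.05,0.05,0.05,0.05,0.05,0.05,0.05,0.05,0.05])

```text
clock: 11.25
ee_pos: [0.4737, -0.1586, 0.2274]
eef_rot: [-0.0, 0.879, 0.476, -0.0]
wrist_force: [-0.1, 0.4, -1.4]
opening: 0.0639
```

Call:
move_arm(linear=[[0.006,-0.03,0],[0.012,-0.055,-0.01],[0.018,-0.075,-0.03],[0.022,-0.085,-0.055],[0.024,-0.085,-0.085],[0.024,-0.085,-0.115],[0.024,-0.085,-0.145],[0.024,-0.085,-0.17],[0.024,-0.085,-0.185],[0.024,-0.085,-0.195],[0.024,-0.085,-0.2],[0.024,-0.085,-0.2]], dr=[[0,0,-0.08],[0,0,-0.14],[0,0,-0.18],[0,0,-0.2],[0,0,-0.2],[0,0,-0.2],[0,0,-0.2],[0,0,-0.2],[0,0,-0.2],[0,0,-0.2],[0,0,-0.2],[0,0,-0.2]], fingers=[0.05,0.05,0.05,0.05,0.05,0.05,0.05,0.05,0.05,0.05,0.05,0.05])

```text
clock: 12.25
ee_pos: [0.4978, -0.2413, 0.0263]
eef_rot: [-0.001, 0.921, 0.389, -0.0]
wrist_force: [-0.3, 0.3, 0.4]
opening: 0.0639
```

```bash
python3 - <<'E'
from pan import *
s=sensors.state(); print(s["clock"],s["joints"].round(3),s["ee_pos"].round(4),s["eef_rot"].round(3),s["wrist_force"].round(2))
a,b=list(pan())
W=np.load("side_now.npz")["W"]; r=imaging.masks_of("side","ball_scoop_center")
for k in r[:2]:
    P=W[k["mask"]&(W[...,2]>-.02)]; print(k["p"],np.percentile(P,[2,50,98],axis=0).round(3).tolist())
cv2.imwrite("pics/place.png",np.vstack([a[80:320,100:580,::-1],b[240:480,100:580,::-1]]))
E
```

```text
12.25 [-0.59   0.627  1.676  0.     0.84  -1.388] [ 0.4978 -0.2413  0.0263] [-0.001  0.921  0.389 -0.   ] [-0.25  0.32  0.41]
scene rim z top [0.0709 0.0725] 1222
side rim z top [0.0697 0.0712] 340
0.83 [[0.488, -0.309, 0.021], [0.529, -0.264, 0.035], [0.566, -0.217, 0.06]]
```

View pics/place.png

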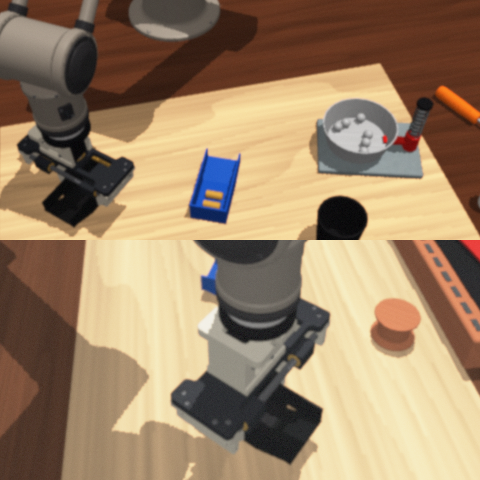

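The scene part shows six balls in the lowered pan (three at (345,125), three at (365,143)). The blue scoop is untouched at (215,190), and the black scoop is empty, level and just above the bench. I lower it gently.

Call:
move_arm(linear=[[0,0,-0.006],[0,0,-0.011],[0,0,-0.014],[0,0,-0.016],[0,0,-0.017],[0,0,-0.018],[0,0,-0.0185],[0,0,-0.0185]], dr=[[0,0,0],[0,0,0],[0,0,0],[0,0,0],[0,0,0],[0,0,0],[0,0,0],[0,0,0]], fingers=[0.05,0.05,0.05,0.05,0.05,0.05,0.05,0.05])

```text
clock: 13.07
ee_pos: [0.498, -0.241, 0.0082]
eef_rot: [-0.0, 0.921, 0.389, 0.0]
wrist_force: [-0.1, -0.4, -2.2]
opening: 0.0635
```

Call:
move_arm(linear=[[0,0,-0.0005],[0,0,-0.001],[0,0,-0.0015],[0,0,-0.0015]], dr=[[0,0,0],[0,0,0],[0,0,0],[0,0,0]], fingers=[0.05,0.05,0.05,0.05])

```text
clock: 13.4
ee_pos: [0.4982, -0.2411, 0.0078]
eef_rot: [0.0, 0.921, 0.389, 0.0]
wrist_force: [-2.6, 0.9, 8.3]
opening: 0.0641
```

Contact: the force rose to +8 N. I open the fingers and retreat straight up.

Call:
move_arm(linear=[[0,0,0.001],[0,0,0.001],[0,0,0.001],[0,0,0.001],[0,0,0.001],[0,0,0.005],[0,0,0.015],[0,0,0.03],[0,0,0.06],[0,0,0.1],[0,0,0.14],[0,0,0.16]], dr=[[0,0,0],[0,0,0],[0,0,0],[0,0,0],[0,0,0],[0,0,0],[0,0,0],[0,0,0],[0,0,0],[0,0,0],[0,0,0],[0,0,0]], fingers=[0.0915,0.0915,0.0915,0.0915,0.0915,0.0915,0.0915,0.0915,0.0915,0.0915,0.0915,0.0915])

```text
clock: 14.4
ee_pos: [0.4995, -0.2419, 0.1726]
eef_rot: [0.003, 0.921, 0.389, 0.002]
wrist_force: [0.8, -1.0, 0.4]
opening: 0.0915
```

Call:
move_arm(linear=[[-0.02,0.03,0.02],[-0.04,0.06,0.05],[-0.06,0.1,0.08],[-0.06,0.13,0.1],[-0.06,0.15,0.1],[-0.06,0.15,0.1]], dr=[[0,0,0],[0,0,0],[0,0,0],[0,0,0],[0,0,0],[0,0,0]], fingers=[0.0915,0.0915,0.0915,0.0915,0.0915,0.0915])

```text
clock: 14.9
ee_pos: [0.4379, -0.0873, 0.2702]
eef_rot: [0.001, 0.921, 0.39, 0.003]
wrist_force: [0.3, -0.1, -0.1]
opening: 0.0917
```

```bash
python3 - <<'E'
from pan import *
s=sensors.state(); print(s["clock"],s["ee_pos"].round(4),s["wrist_force"].round(2),s["opening"])
a,b=list(pan())
for n in ["scene","side"]:
  imaging.camera(n); W=np.load(n+"_now.npz")["W"]
  for t in ["ball_scoop_center","post_scoop_center"]:
    for k in imaging.masks_of(n,t)[:1]:
      P=W[k["mask"]]; q=P[(P[:,2]>.03)&(P[:,2]<.05)]; print(n,t,round(k["p"],2),np.percentile(P[:,2],[2,98]).round(3),cv2.minAreaRect(q[:,:2].astype(np.float32)*1000))
cv2.imwrite("pics/end.png",np.vstack([a[80:380,80:580,::-1],b[200:480,80:580,::-1]]))
E
```

```text
14.9 [ 0.4379 -0.0873  0.2702] [ 0.32 -0.05 -0.12] 0.09173413693817468
scene rim z top [0.071  0.0722] 1216
side rim z top [0.07   0.0711] 1281
scene ball_scoop_center 0.6 [0.001 0.042] ((503.3479919433594, -244.63137817382812), (67.70337677001953, 129.75808715820312), 45.332275390625)
scene post_scoop_center 0.79 [0.001 0.042] ((532.896240234375, -17.061561584472656), (65.05119323730469, 128.15818786621094), 64.82923126220703)
side ball_scoop_center 0.85 [0.001 0.041] ((501.2860107421875, -243.8111572265625), (66.3466796875, 130.3498077392578), 45.47411346435547)
```

View pics/end.png

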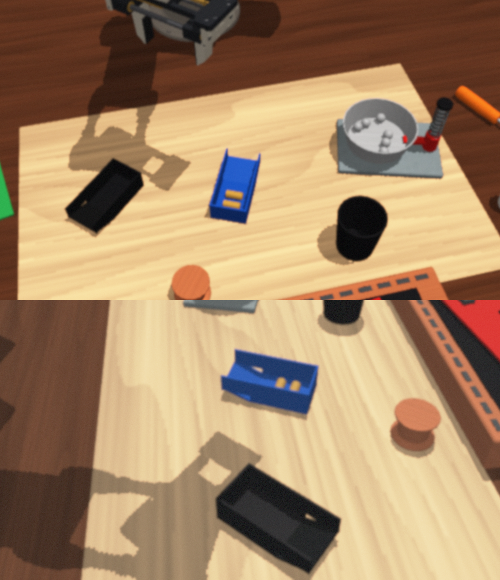

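The black scoop stands flat and empty on the bench at (105,195). Six balls sit in the lowered pan at (378,130), the blue scoop is unmoved, and the arm is clear.

```bash
python3 -c "
from h import *
print(ticket.hand_in())"
```

```text
the job is handed in; nothing more can be done
None
```

The job is done and handed in. All six balls are in the scale's pan, the pan is down on its stop, and the empty black scoop stands upright on the bench. It took about 15 s of the 67 s allowed.

- **Pan:** the rim dropped from about 91 mm to 71 mm, the full 20 mm, and both cameras measured the same at three checks from the pour to the end. Six balls are visible in it, and the scoop's weight fell by about 1.4 N, which matches six balls.
- **Black scoop:** it is empty, with its underside at 0 to 1 mm and its top at 41 to 42 mm. It now stands near (0.50, -0.24), about 6 cm from where it started and turned about 106°, so its lip now points away from the robot and to its right. Setting it down gave a wrist force of about 8 N.
- **Blue scoop:** the scene camera puts it within 0.5 mm and 0.5° of its start. In the final check the side camera's network missed it, though it is plain in that picture.
- **Robot:** nothing was being touched at hand-in, with the wrist force near zero.

No check failed or disagreed, apart from that one missed detection.

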